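# Unbolt the stone case

### The arm

A 6-joint arm with a two-finger parallel gripper is mounted at the origin on the work surface. World frame = base frame: x ahead of the robot, y to its left, z up, the work surface at z = 0. Lengths are in m, angles in rad, forces in N, time in s.
With the tool pointing down it reaches from about 0.375 to 0.9 m from the base axis. Payload 3.1 kg.
Tool frame: the origin (TCP) lies at the very end of the fingers, on their centre line; the grasp point (between the pads) lies 19 mm behind it (grip_depth is the distance from the TCP to the grasp point, in m); z points along the fingers, y is the line along which they close (so a half turn about z gives the same grasp; the last joint's range is limited). The gripper opens to 85 mm and grips with 20 to 120 N. Pads are 22 mm wide; open, the fingers measure 114 mm over their backs; the gripper's body (76 mm by 85 mm) begins 54 mm behind the grasp point. The pads swing forward as they close: fully open they stand 13 mm farther back than shut.
Start: joints at [0.942, 0.527, 1.433, -0, 1.181, -0.178], TCP at [0.272, 0.563, 0.231] pointing down, gripper open.
Joint ranges: [-3.08, 3.08], [-0.75, 2.2], [0.22, 2.44], [-1.43, 4.57], [0, 2.65], [-2.85, 2.85]. Speed limits (rad/s): [2.79, 2.79, 3.14, 3.14, 3.14, 3.14].

### API

Orientations are given as a unit quaternion [x, y, z, w].
In Python, from station import * gives the robot as it stands.
- The arm moves only by the tool apply_moves, never from a script. Its argument "plan" is a list of rows, each a list of 7 numbers: the shift along the tool's x, y, z in m, then the turn, a rotation vector about the tool's x, y, z in rad, then the gripper command: -1 is fully open, 1 is shut, values between are in proportion. In form: [[dx, dy, dz, wx, wy, wz, jaw], ...]. A call has 1 to 8 rows; each row shifts and turns the commanded pose from where the row before left it, along the tool's axes as they then stand; what a row does not reach is not made up. A row lasts 1/8 s, in which the tool goes at most 62.5 mm and 10.7 degrees, less where a joint would pass 70% of its speed; a pose out of reach is approached as far as the arm can. A call is refused whole if a number of a shift passes 0.0625 or a number of a turn 0.188, either way. A call with a gripper value outside its range is refused whole. The fingers move at their own pace and stop on an object; "force" is the grip in N (left out, the last holds). Time passes only in rows, so rows that do not move let the fingers close. It gives the time, the measured TCP pose, the force, the opening and the grip force at its end, in the units of the state.
- sense(): the state, without advancing time (a new reading comes with each control period).
- snapshot(name): name is "scene" or "side" or "wrist"; returns the picture (400x640x3 uint8, red, green, blue); there is no depth.
- calibration(name): a dict with "camera_matrix" (3x3 intrinsics, pixels), "k1" (the pictures are not rectified: a ray, as slopes to the right and down, at radius r is drawn at 1 + k1 r^2 times it, then the intrinsics apply), "R" (3x3) and "t" (3): a world point X has camera coordinates R X + t; the wrist camera has in their place "mount" (4x4, takes a point from camera to tool coordinates, whose origin is the TCP and whose axes are the flange's). Camera axes: x right, y down, z forward; pixel columns grow to the right and rows downward; lengths in m; the calibration is good to about 2 mm. A picture is of the moment at which its call begins: read the wrist's pose just before it. calibration takes no time and is no camera call.
- sign_off(): hands the job in; it is judged then, once.
The state is a dict: "t": time; "q": joint angles; "qd": joint speeds; "tau": joint torques, N m; "tcp_pos": TCP position; "tool_rot": TCP orientation; "force": force on the tool from outside, world axes, zero at the start; "ft_torque": the same for the moment, N m; "finger_gap": opening from 0.0 (shut) to 1.0 (fully open); "gripper_force": force on a finger pad.
Only numpy, scipy, OpenCV 4.12 (cv2) and the standard library are available. Lean on these libraries where they do the work, as an engineer would, in place of code of your own. Each camera call takes 0.05 s, during which the arm holds its last target. There are 200 camera calls.

### The job

The lid of the grey stone case is locked by a steel bolt with a spring safety catch. Using fingertips only, press the catch's thumb plate down and keep it pressed with one fingertip while the other fingertip pushes the bolt's upright tab fully back, away from the lid, then let go so that the catch springs up and locks the bolt open. Leave the lid shut and do not shift any of the things standing about.

Things in the scene. Friction and masses are not known exactly. Their poses are not given: they have to be found in the camera images.
- case: Grey steel stone case, fixed, 290 (x) by 320 (y) by 70 high (mm). Origin: centre of its underside; +x towards the lid's hinges, +z up. Near part (x -145 to -12): fixed deck, top at z 70, carrying bolt and catch; far part: glazed lid, flush with it. Bolt rod along x at y = -20, 12 thick. Its saddle guides and the lid's staple rise at most 28 above the deck; only tab and thumb plate are higher.
- bolt (a joint): Travel of the bolt, m: 0 = locked in the lid's staple (starts below 0.0015), 0.028 = fully back on its stop; grows along case -x. About 3 N of friction, stays where left. Unless the catch is pressed more than 6 mm its tooth stops the bolt after 2 mm; beyond 20 mm the released catch springs up and locks the bolt open.
- catch (a joint): How far the spring catch is pressed down, m: 0 = up, 0.010 = fully down on its stop. Spring force about 3 N at first to 6 N fully down; it returns by itself.
- lid (a joint): Angle of the lid in rad: 0 = shut, grows as it is lifted.
- bolt_tab: Upright steel tab on the bolt, to be pushed: 26 wide (case y), 8 thick (case x), from 20 to 59 above the deck. Origin: middle of the face towards the lid (the face to push), 41 above the deck, so the tab's top is 18 above the origin and its body lies at x 0 to -8. Axes as the case. When locked the origin is at case (-44, -20, 111).
- thumb_plate: Flat dark steel thumb plate of the catch, ribbed, 44 (case x) by 28 (case y) by 4 thick, beside the tab on its case +y side. Origin: centre of its upper face, at case (-46, 30, 112) when up, 10 lower when fully pressed; it moves straight down. Axes as the case.
- loupe: Folded pocket loupe, steel, 50 by 22 by 20, lying on the deck left of the catch (case +y end). Origin: underside centre of its flat case. Leave it.
- gem_box: Clear square stone box, 42 by 42 by 18, on the deck at its other end. Origin: underside centre. Leave it.
- amber_bottle: Amber glass bottle with white cap, 52 in diameter, 105 high, standing on the table beside the case. Origin: underside centre. Leave it.
- vial: Small amber vial with black cap, 24 in diameter, 60 high, standing on the table beside the case. Origin: underside centre. Leave it.
- stone_dish: White ceramic sorting dish, 72 in diameter, 18 high, on the table beside the case. Origin: underside centre. Leave it.
- tweezers: Steel tweezers, 130 long, 7 high, lying on the table beside the case. Origin: underside centre. Leave them.

How it is judged:
By the outcome, as a careful person would: the job done as asked, in the order asked, and still so for the second after the job is handed in, with the robot touching nothing.
It also fails if it takes over 35 s, if anything falls off the work surface, if the arm or the gripper's body presses on something with over 40 N, if the wrist force passes 120 N, or if a joint passes its speed limit or range.

## Working session

There is one attempt and no reset: what is moved stays moved. The work goes in short steps, Python scripts to look and compute and a tool call to move; the robot and the scene stay as the last step left them, time stands still between calls to the robot, and variables do not carry over. Pictures are saved under pics/ and viewed, at most 10 in all, crops included, and the job is handed in when it is done.

Besides the shell and the picture viewer there is one more tool, called after "Emit:" as name(argument=value, ...) on one line, values as JSON. apply_moves: Moves the arm, as the interface text tells. Its arguments: {"type":"object","properties":{"plan":{"type":"array"},"force":{"type":"number"}},"required":["plan"]}

```bash
mkdir -p pics
python3 - <<'E'
from station import *
import cv2
s=sense();print(s)
for n in("scene","side"):
    cv2.imwrite(f"pics/{n}0.png",snapshot(n)[:,:,::-1]);c=calibration(n);print(n,c)
print(calibration("wrist"))
E
```

```text
{'t': 0.0, 'q': array([ 9.41496275e-01,  5.28474879e-01,  1.43388556e+00,  1.18814136e-05,
        1.18138010e+00, -1.78481130e-01]), 'qd': array([ 0.00149007,  0.00011656,  0.00116666,  0.00178316, -0.00158583,
       -0.00012751]), 'tau': array([-9.13652057e-04, -4.42356026e+01, -1.78020000e+01, -1.56260639e-04,
        8.33302183e-03,  4.29757989e-06]), 'tcp_pos': array([0.27185482, 0.56200011, 0.23033358]), 'tool_rot': array([ 2.23507559e-01,  9.74701604e-01, -9.85371758e-04, -4.27109125e-04]), 'force': array([-0.12139461,  0.40080139, -1.23577638]), 'ft_torque': array([-0.00285973, -0.00731721,  0.03813227]), 'gripper_force': 0.0, 'finger_gap': 1.0011129282441062}
scene {'camera_matrix': array([[433.74535627,   0.        , 330.13963762],
       [  0.        , 433.74535627, 194.97806766],
       [  0.        ,   0.        ,   1.        ]]), 'k1': -0.04000375764552033, 'R': array([[-0.75331005,  0.65741799,  0.01804318],
       [ 0.41296941,  0.49420156, -0.76499744],
       [-0.51184005, -0.56882898, -0.64378052]]), 't': array([ 0.39424732, -0.18900664,  1.2842344 ])}
side {'came
[... 249 characters left out ...]
     [-0.06563037, -0.69517523, -0.71583801],
       [ 0.05811998,  0.7135036 , -0.69823684]]), 't': array([-0.60315709,  0.16438617,  1.2082705 ])}
{'camera_matrix': array([[308.70167563,   0.        , 319.55921059],
       [  0.        , 308.70167563, 198.34986184],
       [  0.        ,   0.        ,   1.        ]]), 'k1': 0.005293549794153189, 'mount': array([[-7.70550354e-04, -9.60526533e-01, -2.78187321e-01,
         7.13151780e-02],
       [ 9.99999550e-01, -5.86192419e-04, -7.45888183e-04,
        -6.56281343e-04],
       [ 5.53374092e-04, -2.78187771e-01,  9.60526552e-01,
        -1.43335029e-01],
       [ 0.00000000e+00,  0.00000000e+00,  0.00000000e+00,
         1.00000000e+00]])}
```

View pics/scene0.png

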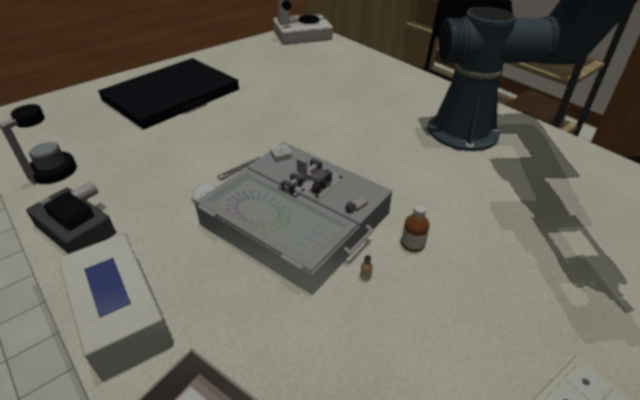

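View pics/side0.png

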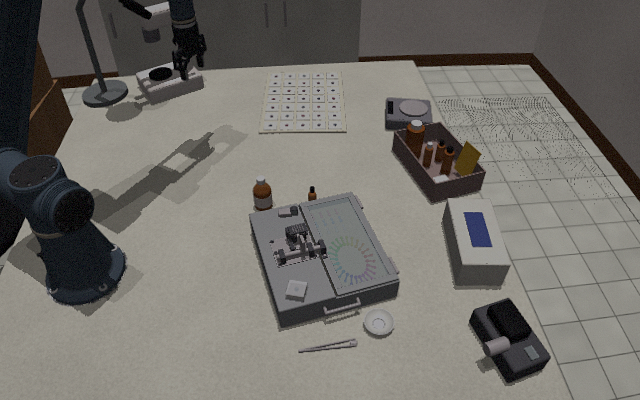

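The scene view shows the case near (295,210) with its bolt and catch at about (305,178). In the side view the case spans (250–398, 195–320), with the dark thumb plate at about (297,231) and the bolt at about (300,250). I'll enlarge both crops.

Run:
```python
import cv2
a=cv2.imread("pics/side0.png")[180:330,240:410];cv2.imwrite("pics/side_c.png",cv2.resize(a,None,fx=4,fy=4,interpolation=cv2.INTER_CUBIC))
a=cv2.imread("pics/scene0.png")[135:285,185:405];a=cv2.convertScaleAbs(a,alpha=1.5);cv2.imwrite("pics/scene_c.png",cv2.resize(a,None,fx=3.6,fy=3.6,interpolation=cv2.INTER_CUBIC))
```

```text
(no output)
```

View pics/side_c.png

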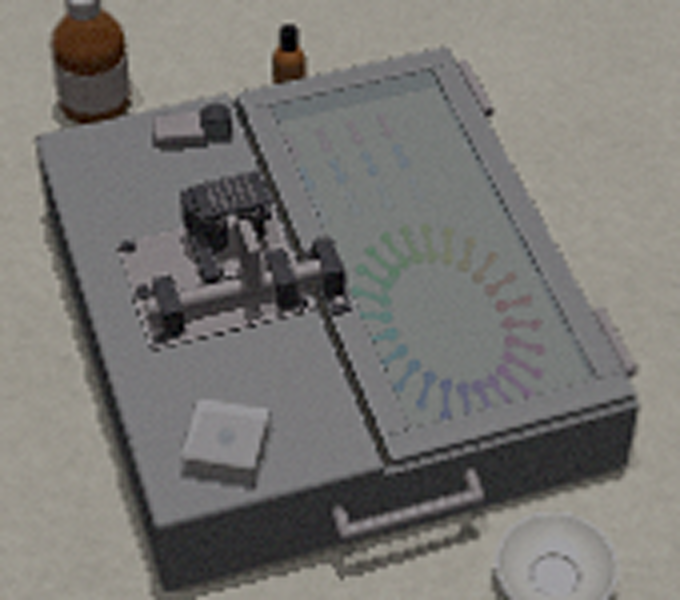

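View pics/scene_c.png

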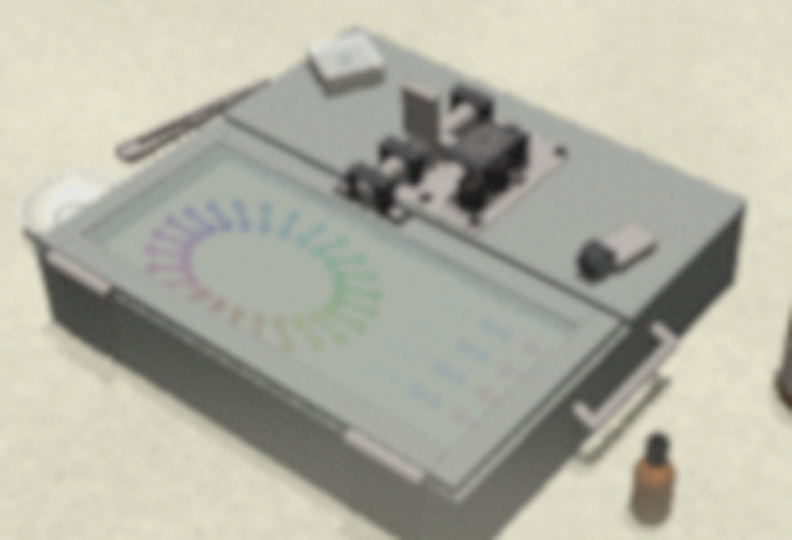

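The enlarged crops show the case's top corners. Side crop: (38,138), (155,527), (636,398), (448,50). Scene crop: (358,28), (745,207), (455,498), (25,232). The tab's top is at about (402..440, 85..97) in the scene crop, and the plate is at about (228,195) in the side crop. Next I fit the case pose and check it against the tab and plate.

```bash
cat > h.py <<'E'
import numpy as np, cv2
from station import *
from scipy.spatial.transform import Rotation as Ro
from scipy.optimize import least_squares
def proj(c,X):
    p=np.atleast_2d(X)@c["R"].T+c["t"];s=p[:,:2]/p[:,2:];s=s*(1+c["k1"]*(s**2).sum(1,keepdims=True))
    K=c["camera_matrix"];return s*[K[0,0],K[1,1]]+K[:2,2]
def world(p,X): return np.atleast_2d(X)@Ro.from_euler('z',p[2]).as_matrix().T+[p[0],p[1],0]
E
python3 - <<'E'
from h import *
cs,cc=calibration("side"),calibration("scene")
f=lambda a,k,o:(np.array(a)+.5)/k-.5+np.array(o)
L=np.array([[-145,160,70],[-145,-160,70],[145,-160,70],[145,160,70]])/1e3
side=f([(38,138),(155,527),(636,398),(448,50)],4,(240,180))
scn=f([(745,207),(358,28),(25,232),(455,498)],3.6,(185,135))
r=lambda p,m=3:np.r_[((proj(cs,world(p,L))-side)).ravel()*(m&1),((proj(cc,world(p,L))-scn)).ravel()*(m>>1)]
for m in(1,2,3):
    s=least_squares(r,[.65,.15,0.2],args=(m,),loss='soft_l1');print(m,s.x,np.round(r(s.x),1))
T=np.array([[-44,-33,129],[-44,-7,129],[-52,-20,129],[-24,44,112],[-68,44,112],[-68,16,112],[-24,16,112]])/1e3
print(((proj(cs,world(s.x,T))-[240,180]+.5)*4-.5).round());print(((proj(cc,world(s.x,T))-[185,135]+.5)*3.6-.5).round())
E
```

```text
1 [ 0.60796859 -0.0225982   0.21720796] [-1.  -0.9 -0.4  0.7  1.5  0.3  0.3 -1.7  0.6 -3.3 -1.1 -2.3  1.6 -0.2
 -0.2 -3.4]
2 [ 0.61296711 -0.01692601  0.20828453] [ 1.3 -3.   1.  -2.   2.8 -1.3  2.4 -3.   1.2 -0.6 -0.6 -0.7  0.9  1.5
 -1.4  0. ]
3 [ 0.60963327 -0.02055857  0.21286779] [-0.2 -1.7 -0.1 -0.3  1.9 -0.2  1.1 -2.2  0.9 -2.3 -0.8 -1.8  1.5  0.3
 -0.7 -2.2]
[[265. 246.]
 [252. 215.]
 [245. 234.]
 [262. 168.]
 [192. 184.]
 [204. 216.]
 [274. 200.]]
[[397.  82.]
 [431.  98.]
 [422.  84.]
 [478. 169.]
 [523. 133.]
 [486. 116.]
 [440. 151.]]
```

Emit:
apply_moves(plan=[[-0.044, -0.033, -0.0025, 0, 0, 0, 0.15], [-0.044, -0.033, -0.0025, 0, 0, 0, 0.15], [-0.044, -0.033, -0.0025, 0, 0, 0, 0.15], [-0.044, -0.033, -0.0025, 0, 0, 0, 0.15], [-0.044, -0.033, -0.0025, 0, 0, 0, 0.15], [-0.044, -0.033, -0.0025, 0, 0, 0, 0.15], [-0.044, -0.033, -0.0025, 0, 0, 0, 0.15], [-0.044, -0.033, -0.0025, 0, 0, 0, 0.15]], force=40)

```text
t: 1.1
tcp_pos: [0.4745, 0.1699, 0.2512]
tool_rot: [0.224, 0.975, -0.0, -0.0]
force: [0.4, -0.9, -0.4]
finger_gap: 0.425
gripper_force: 0.0
```

Emit:
apply_moves(plan=[[-0.044, -0.033, 0, 0, 0, 0, 0.15], [-0.044, -0.033, 0, 0, 0, 0, 0.15], [-0.044, -0.033, 0, 0, 0, 0, 0.15], [-0.044, -0.032, 0, 0, 0, -0.166, 0.15], [0, 0, 0, 0, 0, -0.166, 0.15], [0, 0, 0, 0, 0, -0.166, 0.15], [0, 0, 0, 0, 0, -0.166, 0.15], [0, 0, 0, 0, 0, 0, 0.15]])

```text
t: 2.1
tcp_pos: [0.5751, -0.023, 0.2509]
tool_rot: [-0.105, 0.994, 0.0, -0.0]
force: [-0.9, 0.5, 0.7]
finger_gap: 0.422
gripper_force: 0.0
```

Run:
```python
from h import *
import pickle
s=sense();im=snapshot("wrist");pickle.dump((s,im),open("w1.pkl","wb"))
print(s["t"],s["tcp_pos"],s["tool_rot"],s["force"],s["finger_gap"],s["q"])
cv2.imwrite("pics/w1.png",cv2.convertScaleAbs(im[:,:,::-1],alpha=1.4))
```

```text
2.1 [ 0.57509083 -0.023034    0.25086426] [-1.05351071e-01  9.94434951e-01  1.86138315e-04 -4.94623165e-04] [-0.88019261  0.54252014  0.74145869] 0.42157340309651814 [-2.34117019e-01  4.38749864e-01  1.53620829e+00  2.32862046e-05
  1.16769125e+00 -2.01601638e+00]
```

View pics/w1.png

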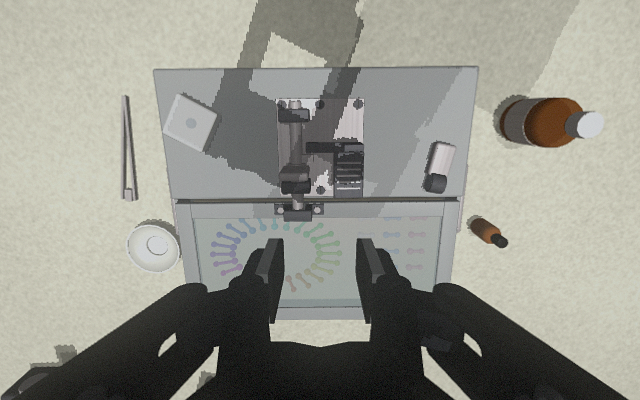

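The wrist picture shows the deck corners at (154,69) and (478,66), and the seam at row ~201. The ribbed plate is around (349,172) and the bolt is around column 297. I'll enlarge the bolt and catch, and overlay the pose refined from the deck corners.

```bash
cat >> h.py <<'E'
def wcam(s):
    c=calibration("wrist");M=np.array(c["mount"]);Rt=Ro.from_quat(s["tool_rot"]).as_matrix()
    R=Rt@M[:3,:3];o=s["tcp_pos"]+Rt@M[:3,3];c["R"]=R.T;c["t"]=-R.T@o;return c
E
python3 - <<'E'
from h import *
import pickle
s,im=pickle.load(open("w1.pkl","rb"));c=wcam(s)
L=np.array([[-145,-160,70],[-145,160,70],[-12,-160,70],[-12,160,70]])/1e3
P=np.array([(154,69),(478,66),(173,201),(463,201)])
r=lambda p,n=4:(proj(c,world(p,L[:n]))-P[:n]).ravel()
for n in(2,4):
    q=least_squares(r,[.61,-.02,.213],args=(n,));print(n,q.x,r(q.x).round(1))
p=least_squares(r,[.61,-.02,.213],args=(2,)).x
o=np.array([255,85]);k=6
v=cv2.resize(cv2.convertScaleAbs(im[85:215,255:385,::-1],alpha=1.7),None,fx=k,fy=k,interpolation=cv2.INTER_CUBIC)[:600]
T=np.array([[-44,-33,129],[-44,-7,129],[-52,-7,129],[-52,-33,129],[-24,44,112],[-68,44,112],[-68,16,112],[-24,16,112]])/1e3
t=((proj(c,world(p,T))-o+.5)*k-.5);print(t.round())
for x in t: cv2.circle(v,tuple(int(a) for a in x.round()),4,(0,0,255),1)
cv2.imwrite("pics/w1c.png",v[:600])
E
```

```text
2 [ 0.60983062 -0.01823941  0.21901728] [-2.5  0.4  2.5  0.3 -2.  -0.6  0.8 -3.1]
4 [ 0.61065399 -0.01793545  0.21671331] [-2.   0.9  2.8  1.7 -1.8 -0.1  0.8 -2. ]
[[147. 593.]
 [324. 591.]
 [323. 538.]
 [144. 539.]
 [651. 687.]
 [660. 409.]
 [476. 410.]
 [474. 688.]]
```

View pics/w1c.png

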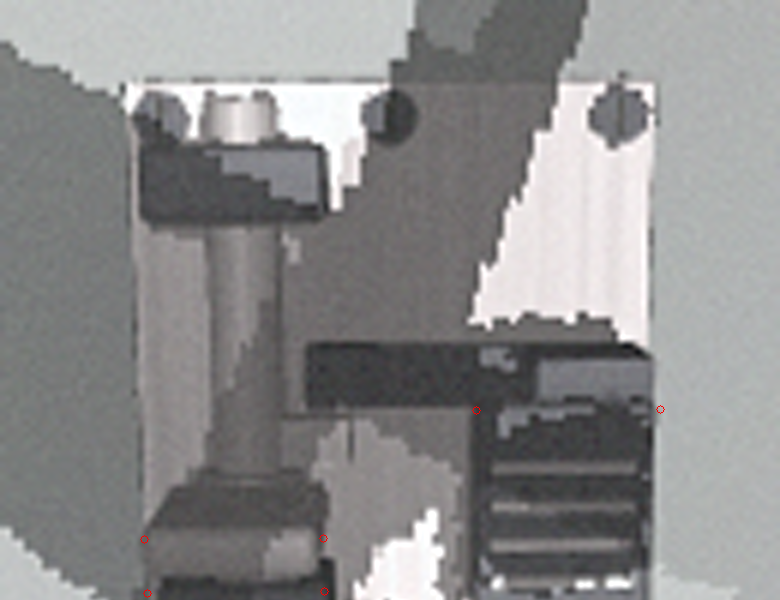

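The crop confirms the fit. The tab top is at (145–320, 530–580) against a predicted 538–592, so it lies about 1 mm nearer the robot. The plate's edges match within about 1.5 mm. Next I descend to just above the tab with the fingers straddling the right places, on the lid side of the tab.

Emit:
apply_moves(plan=[[-0.004, 0.002, 0.02, 0, 0, -0.008, 0.15], [0, 0, 0.04, 0, 0, 0, 0.15], [0, 0, 0.035, 0, 0, 0, 0.15], [0, 0, 0.018, 0, 0, 0, 0.15], [0, 0, 0, 0, 0, 0, 0.15], [0, 0, 0, 0, 0, 0, 0.15]])

```text
t: 2.9
tcp_pos: [0.5795, -0.0203, 0.139]
tool_rot: [-0.11, 0.994, -0.0, 0.001]
force: [-0.2, 0.6, -0.6]
finger_gap: 0.427
gripper_force: 0.0
```

Run:
```python
from h import *
s=sense();im=snapshot("wrist");c=wcam(s)
print(s["t"],s["tcp_pos"],s["tool_rot"],s["force"],s["finger_gap"])
p=[.6093,-.0185,.219]
Rz=Ro.from_euler('z',p[2]).as_matrix();print("tcp in case",((s["tcp_pos"]-[p[0],p[1],0])@Rz*1e3).round(1))
v=cv2.resize(cv2.convertScaleAbs(im[130:330,200:440,::-1],alpha=1.7),None,fx=3,fy=3,interpolation=cv2.INTER_CUBIC)
cv2.imwrite("pics/w2.png",v)
```

```text
2.9 [ 0.57953876 -0.02029366  0.13903581] [-1.09954442e-01  9.93936392e-01 -2.33941012e-04  6.44401446e-04] [-0.24003769  0.58338411 -0.60538257] 0.42685398526678037
tcp in case [-29.4   4.7 139. ]
```

View pics/w2.png

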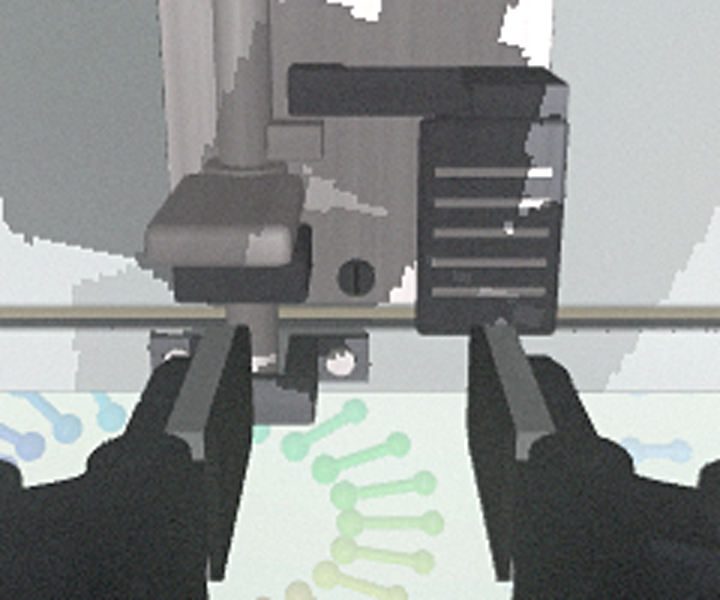

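The wrist crop shows the left fingertip at (240,327), on the lid side of the tab (tab top edge at row ~265), and the right fingertip at (490,327), over the plate's columns 420–565. I'll check the clearance of the tip edges numerically.

Run:
```python
from h import *
s=sense();c=wcam(s);p=[.6093,-.0185,.219]
T=lambda z:np.array([[x,y,z*1e3] for x in(-40.4,) for y in(-13.3,-18,23,28)]+[[-45,-33,129],[-45,-7,129],[-24,44,112],[-24,16,112]])/1e3
for z in(.139,.144,.149): print(z,((proj(c,world(p,T(z)))-[200,130]+.5)*3-.5).round().tolist())
```

```text
0.139 [[254.0, 314.0], [226.0, 314.0], [471.0, 315.0], [501.0, 315.0], [148.0, 268.0], [295.0, 268.0], [558.0, 338.0], [418.0, 338.0]]
0.144 [[251.0, 326.0], [222.0, 326.0], [475.0, 327.0], [506.0, 327.0], [148.0, 268.0], [295.0, 268.0], [558.0, 338.0], [418.0, 338.0]]
0.149 [[247.0, 339.0], [217.0, 339.0], [479.0, 340.0], [510.0, 340.0], [148.0, 268.0], [295.0, 268.0], [558.0, 338.0], [418.0, 338.0]]
```

The geometry agrees: the tips sit about 5 mm above the TCP, 4–5 mm clear of the tab face. Contact with the plate is expected near TCP z = 0.107.

Emit:
apply_moves(plan=[[0, 0, 0.014, 0, 0, 0, 0.15], [0, 0, 0.013, 0, 0, 0, 0.15], [0, 0, 0, 0, 0, 0, 0.15], [0, 0, 0, 0, 0, 0, 0.15]])

```text
t: 3.45
tcp_pos: [0.5787, -0.0202, 0.1112]
tool_rot: [-0.11, 0.994, 0.0, -0.0]
force: [0.4, -1.2, 0.6]
finger_gap: 0.425
gripper_force: 0.0
```

Emit:
apply_moves(plan=[[0, 0, 0.002, 0, 0, 0, 0.15], [0, 0, 0, 0, 0, 0, 0.15]])

```text
t: 3.7
tcp_pos: [0.5789, -0.0202, 0.1095]
tool_rot: [-0.11, 0.994, -0.0, -0.0]
force: [-0.3, 0.1, 3.5]
finger_gap: 0.427
gripper_force: 1.6
```

Emit:
apply_moves(plan=[[0, 0, 0.002, 0, 0, 0, 0.15], [0, 0, 0, 0, 0, 0, 0.15]])

```text
t: 3.95
tcp_pos: [0.5789, -0.0202, 0.1074]
tool_rot: [-0.11, 0.994, 0.0, -0.0]
force: [-1.2, -0.8, 3.7]
finger_gap: 0.43
gripper_force: 1.9
```

Emit:
apply_moves(plan=[[0, 0, 0.002, 0, 0, 0, 0.15], [0, 0, 0, 0, 0, 0, 0.15]])

```text
t: 4.2
tcp_pos: [0.5788, -0.0202, 0.1052]
tool_rot: [-0.11, 0.994, 0.0, -0.0]
force: [-1.8, 0.7, 4.2]
finger_gap: 0.425
gripper_force: 2.2
```

Emit:
apply_moves(plan=[[0, 0, 0.002, 0, 0, 0, 0.15], [0, 0, 0, 0, 0, 0, 0.15]])

```text
t: 4.45
tcp_pos: [0.5789, -0.0202, 0.1032]
tool_rot: [-0.11, 0.994, 0.0, -0.0]
force: [-1.9, 0.8, 4.5]
finger_gap: 0.43
gripper_force: 2.5
```

Emit:
apply_moves(plan=[[0, 0, 0.0015, 0, 0, 0, 0.15], [0, 0, 0, 0, 0, 0, 0.15], [0, 0, 0, 0, 0, 0, 0.15]])

```text
t: 4.82
tcp_pos: [0.5789, -0.0202, 0.1019]
tool_rot: [-0.11, 0.994, -0.0, -0.0]
force: [-0.8, -0.4, 5.6]
finger_gap: 0.429
gripper_force: 2.7
```

The catch is pressed about 8 mm (5.6 N). Now I push the tab towards case −x, which is tool +x.

Emit:
apply_moves(plan=[[0.003, 0, 0, 0, 0, 0, 0.15], [0.003, 0, 0, 0, 0, 0, 0.15], [0.003, 0, 0, 0, 0, 0, 0.15], [0.003, 0, 0, 0, 0, 0, 0.15]])

```text
t: 5.32
tcp_pos: [0.5725, -0.0228, 0.1031]
tool_rot: [-0.109, 0.994, -0.001, 0.006]
force: [6.5, 2.5, 3.5]
finger_gap: 0.424
gripper_force: 4.1
```

Emit:
apply_moves(plan=[[0, 0, 0, 0, 0, 0, 0.15], [0, 0, 0, 0, 0, 0, 0.15]])

```text
t: 5.58
tcp_pos: [0.5721, -0.0229, 0.1031]
tool_rot: [-0.11, 0.994, -0.001, 0.005]
force: [5.8, 2.6, 4.0]
finger_gap: 0.424
gripper_force: 3.6
```

The tab is resisting after about 7 mm and the tool rose about 1 mm. I'll ease off, press deeper, and read the spring force again before pushing.

Emit:
apply_moves(plan=[[-0.006, 0, 0, 0, 0, 0, 0.15], [0, 0, 0, 0, 0, 0, 0.15], [0, 0, 0, 0, 0, 0, 0.15]])

```text
t: 5.95
tcp_pos: [0.5732, -0.0221, 0.1019]
tool_rot: [-0.111, 0.994, -0.0, -0.0]
force: [-1.2, -1.3, 5.3]
finger_gap: 0.426
gripper_force: 2.7
```

Emit:
apply_moves(plan=[[0, 0, 0.001, 0, 0, 0, 0.15], [0, 0, 0, 0, 0, 0, 0.15], [0, 0, 0, 0, 0, 0, 0.15]])

```text
t: 6.32
tcp_pos: [0.5733, -0.0221, 0.101]
tool_rot: [-0.111, 0.994, -0.0, 0.0]
force: [-1.5, -0.2, 5.7]
finger_gap: 0.428
gripper_force: 2.8
```

Run:
```python
from h import *
s=sense();im=snapshot("wrist")
print(s["t"],s["tcp_pos"],s["tool_rot"],s["force"],s["ft_torque"],s["tau"].round(2))
p=[.6093,-.0185,.219]
Rz=Ro.from_euler('z',p[2]).as_matrix();print("tcp in case",((s["tcp_pos"]-[p[0],p[1],0])@Rz*1e3).round(1))
v=cv2.resize(cv2.convertScaleAbs(im[130:330,200:440,::-1],alpha=1.7),None,fx=3,fy=3,interpolation=cv2.INTER_CUBIC)
cv2.imwrite("pics/w3.png",v)
```

```text
6.325 [ 0.57325409 -0.02208922  0.10100667] [-1.10538120e-01  9.93871772e-01 -4.72891536e-04  3.37317561e-05] [-1.49292665 -0.16916412  5.70472301] [-0.07959247  0.13747412  0.00643907] [ 6.900e-01 -4.006e+01 -1.104e+01  2.300e-01 -2.100e-01  2.000e-02]
tcp in case [-36.    4.3 101. ]
```

View pics/w3.png

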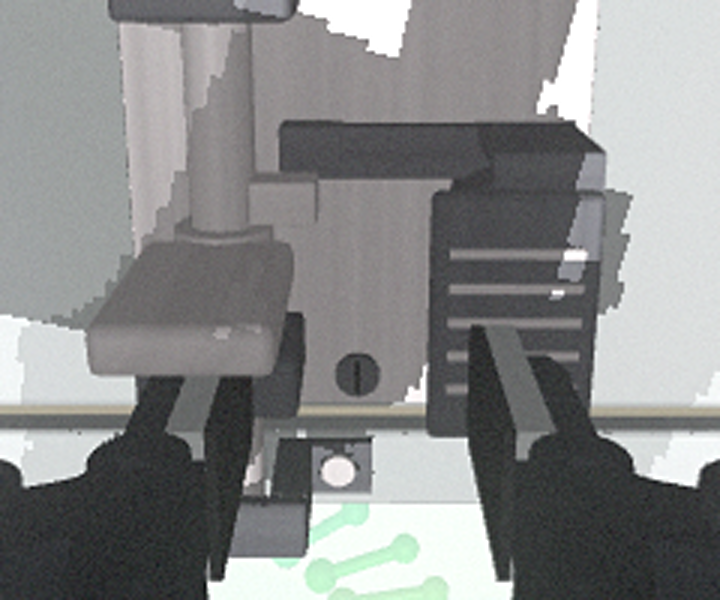

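The picture shows the left tip behind the tab (tab top edge at row 375) and the right tip on the plate. The bolt's lug at (284,197) is just clear of the catch crossbar at (380,150). I'll work out how far the bolt has moved.

Run:
```python
from h import *
s=sense();c=wcam(s);p=[.6093,-.0185,.219]
for x in(-45,-47,-49): print(x,((proj(c,world(p,np.array([[x,-33,129],[x,-7,129],[x,-20,118]])/1e3))-[200,130]+.5)*3-.5).round().tolist())
for z in (106,102,99):print(z,((proj(c,world(p,np.array([[-24,16,z],[-24,44,z],[-68,16,z]])/1e3))-[200,130]+.5)*3-.5).round().tolist())
```

```text
-45 [[91.0, 408.0], [279.0, 409.0], [199.0, 373.0]]
-47 [[90.0, 395.0], [279.0, 396.0], [198.0, 360.0]]
-49 [[89.0, 382.0], [279.0, 382.0], [198.0, 348.0]]
106 [[430.0, 454.0], [596.0, 455.0], [437.0, 203.0]]
102 [[429.0, 442.0], [591.0, 442.0], [435.0, 197.0]]
99 [[427.0, 433.0], [587.0, 434.0], [433.0, 192.0]]
```

The bolt has moved about 4.5 mm, past the 2 mm tooth limit, and the plate is down about 9–10 mm. So it was only friction and arm compliance, and I keep pushing.

Emit:
apply_moves(plan=[[0.004, 0, 0, 0, 0, 0, 0.15], [0.004, 0, 0, 0, 0, 0, 0.15], [0.003, 0, 0, 0, 0, 0, 0.15], [0.003, 0, 0, 0, 0, 0, 0.15], [0, 0, 0, 0, 0, 0, 0.15]])

```text
t: 7.0
tcp_pos: [0.5641, -0.0248, 0.1019]
tool_rot: [-0.11, 0.994, -0.001, 0.005]
force: [6.6, 2.2, 4.3]
finger_gap: 0.426
gripper_force: 3.7
```

Emit:
apply_moves(plan=[[0.003, 0, 0, 0, 0, 0, 0.15], [0.003, 0, 0, 0, 0, 0, 0.15], [0.003, 0, 0, 0, 0, 0, 0.15], [0.003, 0, 0, 0, 0, 0, 0.15], [0, 0, 0, 0, 0, 0, 0.15]])

```text
t: 7.62
tcp_pos: [0.5524, -0.0274, 0.102]
tool_rot: [-0.11, 0.994, -0.001, 0.005]
force: [5.4, 3.0, 5.3]
finger_gap: 0.43
gripper_force: 3.8
```

Emit:
apply_moves(plan=[[0.002, 0, 0, 0, 0, 0, 0.15], [0.002, 0, 0, 0, 0, 0, 0.15], [0, 0, 0, 0, 0, 0, 0.15], [0, 0, 0, 0, 0, 0, 0.15]])

```text
t: 8.12
tcp_pos: [0.5494, -0.0281, 0.102]
tool_rot: [-0.11, 0.994, -0.001, 0.006]
force: [7.9, 4.2, 2.4]
finger_gap: 0.425
gripper_force: 5.4
```

Emit:
apply_moves(plan=[[0.002, 0, 0, 0, 0, 0, 0.15], [0, 0, 0, 0, 0, 0, 0.15], [0, 0, 0, 0, 0, 0, 0.15]])

```text
t: 8.5
tcp_pos: [0.5494, -0.0282, 0.1021]
tool_rot: [-0.11, 0.994, -0.001, 0.008]
force: [11.5, 6.0, 0.9]
finger_gap: 0.428
gripper_force: 7.9
```

Emit:
apply_moves(plan=[[0.002, 0, 0, 0, 0, 0, 0.15], [0, 0, 0, 0, 0, 0, 0.15], [0, 0, 0, 0, 0, 0, 0.15]])

```text
t: 8.88
tcp_pos: [0.5494, -0.0282, 0.1022]
tool_rot: [-0.109, 0.994, -0.001, 0.01]
force: [15.6, 9.1, -1.1]
finger_gap: 0.424
gripper_force: 10.4
```

The bolt is on its stop: force is climbing with no motion. I back off from the tab with the plate still held, then lift.

Emit:
apply_moves(plan=[[-0.006, 0, 0, 0, 0, 0, 0.15], [-0.005, 0, 0, 0, 0, 0, 0.15], [0, 0, 0, 0, 0, 0, 0.15], [0, 0, 0, 0, 0, 0, 0.15]])

```text
t: 9.38
tcp_pos: [0.5502, -0.0274, 0.101]
tool_rot: [-0.111, 0.994, -0.001, -0.001]
force: [-2.5, -1.7, 6.2]
finger_gap: 0.423
gripper_force: 3.3
```

Emit:
apply_moves(plan=[[0, 0, -0.004, 0, 0, 0, 0.15], [0, 0, -0.006, 0, 0, 0, 0.15], [0, 0, -0.015, 0, 0, 0, 0.15], [0, 0, -0.03, 0, 0, 0, 0.15], [0, 0, -0.04, 0, 0, 0, 0.15], [0, 0, -0.03, 0, 0, 0, 0.15], [0, 0, 0, 0, 0, 0, 0.15], [0, 0, 0, 0, 0, 0, 0.15]])

```text
t: 10.38
tcp_pos: [0.5497, -0.0261, 0.2251]
tool_rot: [-0.11, 0.994, 0.0, -0.001]
force: [0.2, 0.0, -0.7]
finger_gap: 0.424
gripper_force: 0.0
```

Run:
```python
from h import *
s=sense();im=snapshot("wrist");c=wcam(s);p=[.6093,-.0185,.219]
print(s["t"],s["tcp_pos"],s["force"])
for x in(-67,-70,-73): print(x,((proj(c,world(p,np.array([[x,-33,129],[x,-7,129]])/1e3))-[200,80]+.5)*3-.5).round().tolist())
for z in(112,102):print(z,((proj(c,world(p,np.array([[-24,16,z],[-24,44,z],[-68,16,z],[-68,44,z]])/1e3))-[200,80]+.5)*3-.5).round().tolist())
cv2.imwrite("pics/w4.png",cv2.resize(cv2.convertScaleAbs(im[80:280,200:440,::-1],alpha=1.7),None,fx=3,fy=3,interpolation=cv2.INTER_CUBIC))
```

```text
10.375 [ 0.54973292 -0.02614353  0.22513376] [ 0.18906075  0.00707378 -0.69220911]
-67 [[217.0, 339.0], [314.0, 339.0]]
-70 [[216.0, 328.0], [314.0, 328.0]]
-73 [[216.0, 317.0], [313.0, 317.0]]
112 [[395.0, 464.0], [489.0, 464.0], [397.0, 320.0], [495.0, 320.0]]
102 [[394.0, 451.0], [485.0, 451.0], [396.0, 312.0], [491.0, 312.0]]
```

View pics/w4.png

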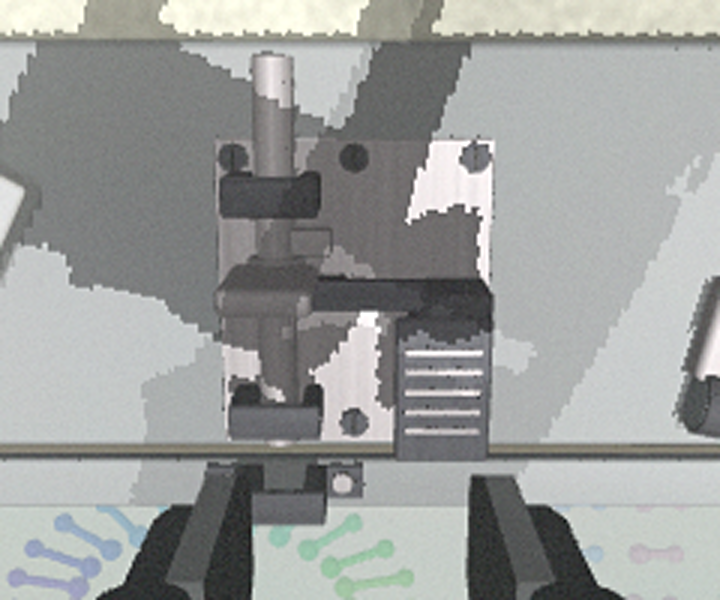

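The tab's edge is at row ~314, which puts the bolt fully back (x about −73). The lug has passed the crossbar, the plate edge at row ~460 shows the catch is up again, and the lid is still shut.

```bash
python3 -c "
from station import *
print(sign_off())"
```

```text
the job is handed in; nothing more can be done
None
```

The job is handed in at about 10 s of robot time: the bolt is fully back on its stop (28 mm by the camera), the catch has sprung up to lock it open, the lid is shut, and I saw no sign of anything else having moved (last picture: bolt area only).

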